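Set out the inks for a four-colour print

TASK

Set out the four small ink jars for printing: stand each one upright in the drip saucer of its own colour, in printing order - yellow first, then red, then blue, black last. Set them down gently and keep them upright, and leave the cream extender jar and the large red stock jar where they are.

Things in the scene. Friction and masses are not known exactly. Their poses are not given: they have to be found in the camera images.
- yellow_jar: loose small round ink jar, yellow glass and yellow lid with a pale label band round its side, 48 mm diameter (lid 45 mm), 60 mm tall, 0.10 to 0.19 kg, standing upright on the table; origin at the centre of its underside, z up the jar, yaw means nothing
- red_jar: loose small round ink jar, red glass and red lid with a pale label band round its side, 48 mm diameter (lid 45 mm), 60 mm tall, 0.10 to 0.19 kg, standing upright on the table; origin at the centre of its underside, z up the jar, yaw means nothing
- blue_jar: loose small round ink jar, blue glass and blue lid with a pale label band round its side, 48 mm diameter (lid 45 mm), 60 mm tall, 0.10 to 0.19 kg, standing upright on the table; origin at the centre of its underside, z up the jar, yaw means nothing
- black_jar: loose small round ink jar, black glass and black lid with a pale label band round its side, 48 mm diameter (lid 45 mm), 60 mm tall, 0.10 to 0.19 kg, standing upright on the table; origin at the centre of its underside, z up the jar, yaw means nothing
- yellow_saucer: yellow round drip saucer fixed to the table, 92 mm across its rim, 11 mm high, wall 3 mm, flat inner floor 77 mm across and 4 mm above the table; origin at the centre of its underside (table height), z up
- red_saucer: red round drip saucer fixed to the table, 92 mm across its rim, 11 mm high, wall 3 mm, flat inner floor 77 mm across and 4 mm above the table; origin at the centre of its underside (table height), z up
- blue_saucer: blue round drip saucer fixed to the table, 92 mm across its rim, 11 mm high, wall 3 mm, flat inner floor 77 mm across and 4 mm above the table; origin at the centre of its underside (table height), z up
- black_saucer: black round drip saucer fixed to the table, 92 mm across its rim, 11 mm high, wall 3 mm, flat inner floor 77 mm across and 4 mm above the table; origin at the centre of its underside (table height), z up
- extender_jar: bystander: loose small jar of cream-coloured extender with cream lid, same shape and size as the ink jars (48 mm diameter, 60 mm tall), not an ink, stays where it is; origin at the centre of its underside
- stock_jar: bystander: loose LARGE red stock jar, 74 mm diameter, 95 mm tall, 0.45 kg, stays where it is; origin at the centre of its underside

How it is judged:
By the outcome, as a careful person would: the job done as asked, in the order asked, and still so for the second after the job is handed in, with the robot touching nothing.
It also fails if it takes over 99 s, if anything falls off the work surface, if the arm or the gripper's body presses on something with over 40 N, if the wrist force passes 120 N, or if a joint passes its speed limit or range.

ROBOT

A 6-joint arm with a two-finger parallel gripper is mounted at the origin on the work surface. World frame = base frame: x ahead of the robot, y to its left, z up, the work surface at z = 0. Lengths are in mm, angles in rad, forces in N, time in s.
With the tool pointing down it reaches from about 400 to 925 mm from the base axis. Payload 12.5 kg.
Tool frame: the origin (TCP) lies at the very end of the fingers, on their centre line; the grasp point (between the pads) lies 19 mm behind it; z points along the fingers, y is the line along which they close (so a half turn about z gives the same grasp; the last joint's range is limited). The gripper opens to 95 mm and grips with 3 to 60 N. Pads are 20 mm wide; open, the fingers measure 119 mm over their backs; the gripper's body (75 mm by 180 mm) begins 59 mm behind the grasp point.
Start: joints at [-1.408, 0.491, 1.559, -0, 1.092, -0.106], TCP at [166.007, -602.568, 214.661] pointing down, gripper open.
Joint ranges: [-3.1, 3.1], [-0.84, 2.19], [0.05, 2.79], [-1.13, 4.28], [0.06, 2.93], [-2.69, 2.69]. Speed limits (rad/s): [2.22, 2.22, 2.79, 3.14, 3.14, 3.14].

INTERFACE

Orientations are given as [roll, pitch, yaw] about the fixed x, y, z axes, in that order (R = Rz(yaw) Ry(pitch) Rx(roll)).
In Python, from cell import env gives the robot as it stands.
- The arm moves only by the shell command python3 steer.py 'ROWS'. ROWS is a JSON object whose key "increments" holds a list of rows, 1 to 5 of them, each of 5 numbers: dx, dy, dz in normalised numbers (1 is 0.25 m), then a turn about the tool's z in parts of the range, where 1.0 means pi/2 rad, then the opening from 0.0 (shut) to 1.0 (fully open); each row is the pose to reach, as a shift and turn from the pose commanded when the command began, along the tool's axes at that moment; what a row does not reach only later rows make up. A row lasts 1/12 s, in which the tool goes at most 41.7 mm and 0.125 rad, less where a joint would pass 70% of its speed; a pose out of reach is approached as far as the arm can. The fingers move at their own pace and stop on an object; the grip force is fixed at half the most. Time passes only in rows, so rows that do not move let the fingers close. It prints the time, the measured TCP pose, the force, the opening and the grip force at its end. A shift or turn number past 1, either way, is cut back to 1. Input that does not fit is refused with a message, and nothing moves.
- env.state(): the state, without advancing time (a new reading comes with each control period).
- env.read_camera(name): name is "side" or "top"; returns (picture, depth): 400x640x3 uint8, red, green, blue; 400x640 float32, mm along the optical axis (not along the pixel's ray), 0 where there is no reading.
- env.camera_info(name): a dict with "vertical_fov" (degrees; the focal length in pixels is half the picture's height over the tangent of half this angle, whatever the lens; pixels are square), "cx", "cy" (the principal point, pixels), "origin" and "attitude" of the camera in the world. Camera axes: x right, y down, z forward; pixel columns grow to the right and rows downward; lengths in mm; the calibration is good to about 2 mm. A picture is of the moment at which its call begins. camera_info takes no time and is no camera call.
- env.job_done(): hands the job in; it is judged then, once.
The state is a dict: "t": time; "joints": joint angles; "qvel": joint speeds; "tau": joint torques, N m; "eef_pos": TCP position; "tcp_rot": TCP orientation; "ft_force": force on the tool from outside, world axes, zero at the start; "moment": the same for the moment, N m; "opening": opening from 0.0 (shut) to 1.0 (fully open); "grip_force": force on a finger pad.
Only numpy, scipy, OpenCV 4.12 (cv2) and the standard library are available. Lean on these libraries where they do the work, as an engineer would, in place of code of your own. Each camera call takes 0.05 s, during which the arm holds its last target. There are 200 camera calls.

## Working session

There is one attempt and no reset: what is moved stays moved. The work goes in short steps, Python scripts to look and compute and a shell command to move; the robot and the scene stay as the last step left them, time stands still between calls to the robot, and variables do not carry over. Pictures are saved under pics/ and viewed, at most 14 in all, crops included, and the job is handed in when it is done.

```bash
ls; mkdir -p pics; python3 - <<'E'
from cell import env
import cv2
for n in("top","side"):
    p,d=env.read_camera(n); cv2.imwrite(f"pics/{n}0.png",p[:,:,::-1]); print(n,env.camera_info(n), d.min(),d.max())
print(env.state())
E
```

```text
cell.py
pics
steer.py
top {'vertical_fov': 44.87196538417287, 'cx': 315.9343650979186, 'cy': 198.8850167555561, 'origin': array([ 450.09275335,  -12.69335025, 1164.7435886 ]), 'attitude': array([-3.07040147,  0.02423279, -1.55035536])} 0.0 2024.0149
side {'vertical_fov': 42.1338056204218, 'cx': 315.48147054658, 'cy': 210.82791103851687, 'origin': array([407.79542935, 974.06413704, 949.92098245]), 'attitude': array([-2.31841227, -0.01996755, -3.02029718])} 0.0 3681.399
{'t': 0.1, 'joints': array([-1.40760047e+00,  4.91482476e-01,  1.55937985e+00, -2.79993902e-05,
        1.09168474e+00, -1.05600549e-01]), 'qvel': array([-1.47771205e-03, -1.98535987e-03, -4.22020439e-04,  3.57967161e-05,
        9.84720448e-04,  3.07595925e-04]), 'tau': array([ 3.09861214e-03, -6.13623905e+01, -2.58605915e+01,  6.94011804e-02,
        4.70394047e-02, -6.83743247e-05]), 'eef_pos': array([ 165.96318421, -602.34712627,  214.13360278]), 'tcp_rot': array([-3.14064094e+00, -7.59033109e-05,  2.68809292e-01]), 'ft_force': array([ 0.19780661, -0.09549149, -0.58097085]), 'moment': array([-0.04217071,  0.00296238, -0.00212964]), 'grip_force': 0.0, 'opening': 0.9997138414648127}
```

View pics/top0.png

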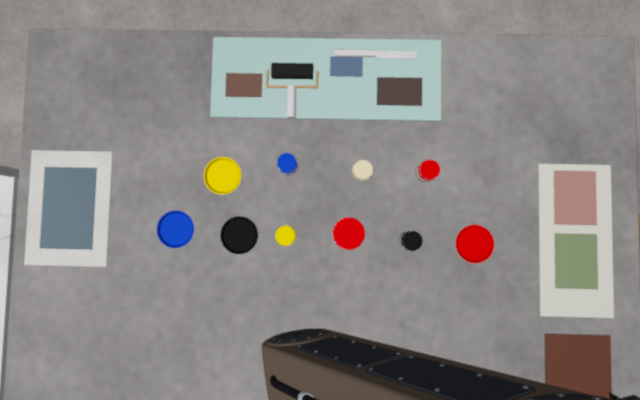

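View pics/side0.png

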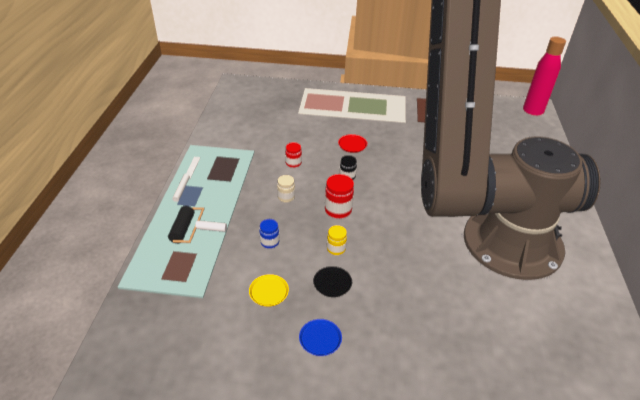

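The top view shows the yellow saucer (222,175), blue saucer (175,229), black saucer (239,235) and red saucer (475,244). It also shows the blue jar (287,163), yellow jar (285,235), red jar (429,170), black jar (411,240), extender (362,170) and stock jar (348,233). The side view has the same layout, for example the yellow jar at (337,240) and the black jar at (348,167).

```bash
cat > h.py <<'E'
import numpy as np,cv2
from cell import env
from scipy.spatial.transform import Rotation as Ro
def cam(n):
    i=env.camera_info(n); p,d=env.read_camera(n)
    f=p.shape[0]/2/np.tan(np.radians(i["vertical_fov"]/2))
    v,u=np.mgrid[:p.shape[0],:p.shape[1]]
    r=np.dstack([(u-i["cx"])/f,(v-i["cy"])/f,np.ones(u.shape)])@Ro.from_euler("xyz",i["attitude"]).as_matrix().T
    return p,d,r,i["origin"]
def hue(p):
    h=cv2.cvtColor(p,cv2.COLOR_RGB2HSV); H,S,V=[h[...,k].astype(int) for k in range(3)]
    s=(S>120)&(V>60)
    return dict(red=s&((H<8)|(H>172)),yellow=s&(H>18)&(H<35),blue=s&(H>105)&(H<130),black=(V<50),cream=(S>25)&(S<110)&(V>150)&(H>15)&(H<35))
def measure(n,region=(380,800,-450,420)):
    p,d,r,o=cam(n); P=o+r*d[...,None]; out=[]
    for c,m in hue(p).items():
        m=(m&(d>0)&(P[...,0]>region[0])&(P[...,0]<region[1])&(P[...,1]>region[2])&(P[...,1]<region[3])&(P[...,2]<130)).astype(np.uint8)
        k,L,st,ce=cv2.connectedComponentsWithStats(m)
        for j in range(1,k):
            if st[j,4]<80: continue
            M=L==j; z=np.percentile(P[M][:,2],90)
            ct=max(cv2.findContours(M.astype(np.uint8),0,2)[0],key=len)[:,0]
            T=M&(abs(P[...,2]-z)<5); q=P[T][:,:2].astype(np.float32)
            (x,y),R=cv2.minEnclosingCircle(q)
            # ray cast of blob contour onto plane at height z (exact for the top view of a rim/lid)
            rr=r[ct[:,1],ct[:,0]]; w=o+rr*((z-o[2])/rr[:,2])[:,None]
            (x2,y2),R2=cv2.minEnclosingCircle(w[:,:2].astype(np.float32))
            out.append((c,*ce[j].round(),z,x,y,R,x2,y2,R2))
            print(n,c,ce[j].round(),st[j,4],"z%.1f depth-top(%.1f %.1f R%.1f) mean(%.1f %.1f) ray(%.1f %.1f R%.1f)"%(z,x,y,R,*q.mean(0),x2,y2,R2))
    return out
E
python3 - <<'E'
from h import *
for n in("top","side"):
    p,d,r,o=cam(n); P=o+r*d[...,None]
    print("table z",[P[v,u,2].round(1) for u,v in ((330,300),(150,120),(500,130))] if n=="top" else [P[v,u,2].round(1) for u,v in ((400,330),(230,330),(260,130))])
    measure(n)
E
```

```text
table z [np.float64(1.4), np.float64(-0.9), np.float64(-4.3)]
top red [429. 170.] 348 z61.4 depth-top(603.0 -242.9 R22.5) mean(602.6 -242.5) ray(599.7 -240.6 R24.8)
top red [349. 233.] 821 z96.8 depth-top(452.7 -58.0 R35.3) mean(452.5 -58.4) ray(452.1 -58.0 R35.6)
top red [474. 243.] 1171 z9.0 depth-top(433.8 -358.3 R45.4) mean(432.6 -360.8) ray(433.6 -359.0 R45.5)
top yellow [222. 175.] 1113 z9.4 depth-top(585.4 245.6 R45.6) mean(586.4 247.0) ray(584.8 245.2 R46.0)
top yellow [285. 235.] 330 z62.1 depth-top(445.1 86.0 R22.1) mean(444.9 85.8) ray(444.5 84.2 R23.3)
top blue [287. 163.] 309 z62.2 depth-top(612.6 86.3 R21.6) mean(612.5 86.5) ray(609.9 85.5 R23.5)
top blue [175. 229.] 1082 z9.1 depth-top(453.9 353.8 R44.9) mean(454.3 355.6) ray(453.7 353.9 R45.0)
top black [239. 235.] 1029 z8.0 depth-top(442.7 199.8 R43.6) mean(442.8 200.7) ray(442.6 200.0 R43.5)
top black [412. 240.] 270 z61.8 depth-top(438.0 -202.5 R21.9) mean(438.1 -203.4) ray(438.4 -202.0 R21.8)
top cream [362. 170.] 358 z61.7 depth-top(600.0 -89.4 R22.0) mean(600.1 -88.8) ray(597.5 -87.5 R25.3)
table z [np.float64(1
[... 468 characters left out ...]
35.] 354 z62.1 depth-top(445.2 84.1 R23.3) mean(445.8 85.1) ray(445.1 98.3 R34.8)
side yellow [268. 290.] 1033 z10.6 depth-top(586.8 241.9 R47.2) mean(587.3 237.9) ray(586.6 243.5 R46.9)
side blue [269. 229.] 306 z62.4 depth-top(613.1 86.6 R22.8) mean(613.4 87.3) ray(611.2 101.0 R34.5)
side blue [320. 337.] 1220 z10.2 depth-top(454.7 351.8 R45.8) mean(455.2 348.7) ray(454.8 351.5 R45.2)
side black [348. 161.] 128 z63.1 depth-top(439.2 -200.8 R22.4) mean(440.4 -201.2) ray(440.4 -195.3 R24.2)
side black [332. 281.] 850 z8.5 depth-top(445.9 197.5 R46.0) mean(444.9 195.1) ray(444.3 196.9 R43.8)
side cream [285. 184.] 301 z62.0 depth-top(599.4 -90.7 R24.5) mean(601.1 -89.1) ray(594.0 -73.2 R41.4)
```

Units first: shifts go in shares of 0.25 m and turns go in shares of pi/2 rad. So 140 mm / 250 = 0.56, 100 mm / 250 = 0.4, 0.27 rad / 1.5708 = 0.1719.

```bash
python3 steer.py '{"increments": [[0.12, -0.06, 0, 0.0764, 1], [0.26, -0.12, 0, 0.1528, 1], [0.4, -0.18, 0, 0.1719, 1], [0.56, -0.24, 0, 0.1719, 1], [0.56, -0.24, 0, 0.1719, 1]]}'
```

```text
t: 0.72
eef_pos: [289.2, -503.8, 214.9]
tcp_rot: [-3.141, -0.001, 0.002]
ft_force: [1.4, 0.0, -0.2]
opening: 0.998
grip_force: 0.0
```

In the tool's units: 150 mm / 250 = 0.6, -140 mm / 250 = -0.56.

```bash
python3 steer.py '{"increments": [[0.12, -0.112, 0, 0, 1], [0.24, -0.224, 0, 0, 1], [0.36, -0.336, 0, 0, 1], [0.48, -0.448, 0, 0, 1], [0.6, -0.56, 0, 0, 1]]}'
python3 steer.py '{"increments": [[0, -0.16, 0, 0, 1], [0, -0.32, 0, 0, 1], [0, -0.48, 0, 0, 1], [0, -0.64, 0, 0, 1], [0, -0.8, 0, 0, 1]]}'
python3 steer.py '{"increments": [[0, -0.16, 0, 0, 1], [0, -0.32, 0, 0, 1], [0, -0.48, 0, 0, 1], [0, -0.64, 0, 0, 1], [0, -0.8, 0, 0, 1]]}'
python3 steer.py '{"increments": [[0, -0.08, 0.08, 0, 1], [0, -0.16, 0.24, 0, 1], [0, -0.2, 0.36, 0, 1], [0, -0.2, 0.4, 0, 1], [0, -0.2, 0.4, 0, 1]]}'
```

```text
t: 1.13
eef_pos: [436.2, -366.4, 214.8]
tcp_rot: [3.141, -0.0, -0.001]
ft_force: [0.4, -1.6, -0.1]
opening: 1.002
grip_force: 0.0
t: 1.55
eef_pos: [435.0, -166.1, 214.7]
tcp_rot: [3.141, -0.0, -0.001]
ft_force: [1.1, 0.2, -0.1]
opening: 0.999
grip_force: 0.0
t: 1.97
eef_pos: [435.4, 33.9, 214.8]
tcp_rot: [3.141, -0.001, -0.001]
ft_force: [0.5, -0.3, -0.3]
opening: 1.002
grip_force: 0.0
t: 2.38
eef_pos: [434.6, 82.7, 112.4]
tcp_rot: [3.141, 0.004, 0.0]
ft_force: [-0.4, -0.0, 0.6]
opening: 1.001
grip_force: 0.0
```

In the tool's units: 92 mm / 250 = 0.368, 90 mm / 250 = 0.36.

```bash
python3 steer.py '{"increments": [[0.032, -0.008, 0.08, 0, 1], [0.04, -0.008, 0.2, 0, 1], [0.04, -0.008, 0.3, 0, 1], [0.04, -0.008, 0.36, 0, 1], [0.04, -0.008, 0.368, 0, 1]]}'
python3 steer.py '{"increments": [[0, 0, 0, 0, 0.8], [0, 0, 0, 0, 0.4], [0, 0, 0, 0, 0], [0, 0, 0, 0, 0], [0, 0, 0, 0, 0]]}'
python3 steer.py '{"increments": [[0, 0, 0, 0, 0], [0, 0, 0, 0, 0], [0, 0, 0, 0, 0], [0, 0, 0, 0, 0], [0, 0, 0, 0, 0]]}'
```

```text
t: 2.8
eef_pos: [445.6, 83.7, 21.4]
tcp_rot: [3.141, 0.002, -0.002]
ft_force: [0.1, -1.1, -0.1]
opening: 0.999
grip_force: 0.0
t: 3.22
eef_pos: [446.2, 84.2, 23.5]
tcp_rot: [3.142, -0.002, -0.001]
ft_force: [-0.2, 0.6, -0.1]
opening: 0.705
grip_force: 0.0
t: 3.63
eef_pos: [445.8, 84.3, 22.8]
tcp_rot: [3.142, -0.0, -0.001]
ft_force: [-0.9, 0.1, 5.0]
opening: 0.5
grip_force: 30.0
```

In the tool's units: -90 mm / 250 = -0.36, -85 mm / 250 = -0.34.

```bash
python3 steer.py '{"increments": [[0, 0, -0.04, 0, 0], [0, 0, -0.14, 0, 0], [0, 0, -0.26, 0, 0], [0, 0, -0.34, 0, 0], [0, 0, -0.36, 0, 0]]}'
python3 steer.py '{"increments": [[0.04, -0.048, 0, 0, 0], [0.14, -0.16, 0, 0, 0], [0.26, -0.296, 0, 0, 0], [0.38, -0.432, 0, 0, 0], [0.48, -0.544, 0, 0, 0]]}'
python3 steer.py '{"increments": [[0.048, -0.056, 0, 0, 0], [0.076, -0.084, 0, 0, 0], [0.08, -0.092, 0, 0, 0], [0.08, -0.092, 0, 0, 0], [0.08, -0.092, 0, 0, 0]]}'
```

```text
t: 4.05
eef_pos: [446.7, 84.3, 115.1]
tcp_rot: [-3.142, -0.004, -0.001]
ft_force: [0.5, -0.7, -1.2]
opening: 0.498
grip_force: 30.0
t: 4.47
eef_pos: [564.4, 219.2, 111.4]
tcp_rot: [3.141, 0.001, -0.001]
ft_force: [0.8, -0.2, -2.1]
opening: 0.501
grip_force: 30.0
t: 4.88
eef_pos: [582.8, 239.7, 112.1]
tcp_rot: [3.141, 0.001, -0.002]
ft_force: [-0.1, -0.2, -1.5]
opening: 0.504
grip_force: 30.0
```

In the tool's units: 78 mm / 250 = 0.312, 72 mm / 250 = 0.288.

```bash
python3 steer.py '{"increments": [[0.004, -0.008, 0.06, 0, 0], [0.012, -0.012, 0.16, 0, 0], [0.012, -0.012, 0.24, 0, 0], [0.012, -0.012, 0.288, 0, 0], [0.012, -0.012, 0.312, 0, 0]]}'
python3 steer.py '{"increments": [[0, 0, 0.004, 0, 0], [0, 0, 0.008, 0, 0], [0, 0, 0.012, 0, 0], [0, 0, 0.016, 0, 0], [0, 0, 0.016, 0, 0]]}'
python3 - <<'E'
from h import *
p,d,r,o=cam("side"); cv2.imwrite("pics/s1.png",cv2.resize(p[200:360,190:390,::-1],None,fx=3,fy=3))
E
```

```text
t: 5.3
eef_pos: [585.8, 242.6, 33.2]
tcp_rot: [3.141, 0.002, -0.002]
ft_force: [-0.1, -0.3, -2.0]
opening: 0.5
grip_force: 30.0
t: 5.72
eef_pos: [587.0, 243.7, 31.2]
tcp_rot: [-3.141, -0.001, -0.001]
ft_force: [0.5, -0.0, -1.3]
opening: 0.498
grip_force: 30.0
```

View pics/s1.png

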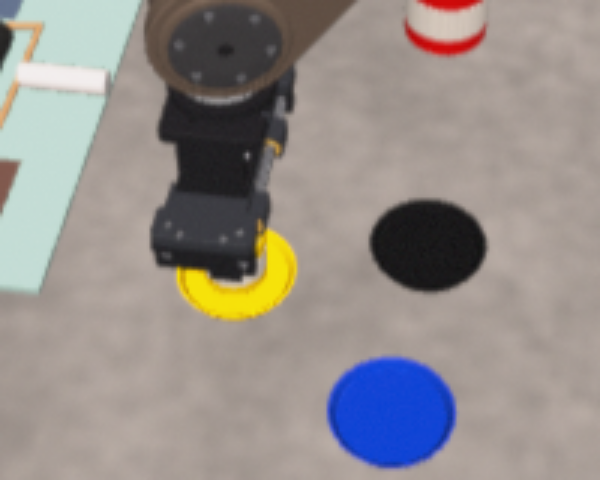

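The crop shows the gripper over the yellow saucer (crop 237,272), with the jar inside its rim. I'll lower it gently until it touches.

In the tool's units: 3 mm / 250 = 0.012, 2.5 mm / 250 = 0.01.

```bash
python3 steer.py '{"increments": [[0, 0, 0.004, 0, 0], [0, 0, 0.008, 0, 0], [0, 0, 0.01, 0, 0], [0, 0, 0.012, 0, 0], [0, 0, 0.012, 0, 0]]}'
```

```text
t: 6.18
eef_pos: [586.7, 243.7, 27.5]
tcp_rot: [3.141, 0.0, -0.001]
ft_force: [-0.0, -0.4, -2.3]
opening: 0.498
grip_force: 30.0
```

```bash
python3 steer.py '{"increments": [[0, 0, 0.002, 0, 0], [0, 0, 0.004, 0, 0], [0, 0, 0.006, 0, 0], [0, 0, 0.006, 0, 0], [0, 0, 0.006, 0, 0]]}'
```

```text
t: 6.6
eef_pos: [586.9, 243.7, 26.8]
tcp_rot: [3.142, -0.0, -0.001]
ft_force: [-2.2, -1.1, 6.0]
opening: 0.499
grip_force: 30.0
```

Contact is light at 6 N and the height matches. I'll release gradually, then go up.

In the tool's units: 200 mm / 250 = 0.8, 160 mm / 250 = 0.64.

```bash
python3 steer.py '{"increments": [[0, 0, 0, 0, 0.55], [0, 0, 0, 0, 0.6], [0, 0, 0, 0, 0.8], [0, 0, 0, 0, 1], [0, 0, 0, 0, 1]]}'
python3 steer.py '{"increments": [[0, 0, 0, 0, 1], [0, 0, -0.02, 0, 1], [0, 0, -0.12, 0, 1], [0, 0, -0.28, 0, 1], [0, 0, -0.44, 0, 1]]}'
python3 steer.py '{"increments": [[0.02, 0.16, -0.04, 0, 1], [0.032, 0.32, -0.08, 0, 1], [0.04, 0.48, -0.08, 0, 1], [0.048, 0.64, -0.08, 0, 1], [0.056, 0.8, -0.08, 0, 1]]}'
python3 - <<'E'
from h import *
measure("side")
E
```

```text
t: 7.02
eef_pos: [586.8, 243.7, 26.0]
tcp_rot: [3.141, 0.0, -0.001]
ft_force: [-0.2, 0.2, 0.2]
opening: 0.754
grip_force: 0.0
t: 7.43
eef_pos: [586.2, 243.5, 136.8]
tcp_rot: [3.141, 0.002, -0.001]
ft_force: [0.7, 0.1, 0.3]
opening: 1.0
grip_force: 0.0
t: 7.85
eef_pos: [600.4, 42.0, 156.9]
tcp_rot: [3.141, -0.001, -0.001]
ft_force: [0.1, -0.7, 0.2]
opening: 1.0
grip_force: 0.0
side red [352. 143.] 431 z11.3 depth-top(434.8 -362.6 R49.0) mean(435.9 -364.9) ray(435.3 -358.1 R49.2)
side red [294. 151.] 186 z62.6 depth-top(601.6 -243.2 R23.4) mean(598.6 -241.0) ray(599.6 -225.0 R39.6)
side red [339. 188.] 710 z97.4 depth-top(454.4 -59.9 R37.4) mean(453.5 -58.4) ray(451.4 -34.3 R57.4)
side red [338. 214.] 110 z16.1 depth-top(451.3 -44.4 R33.7) mean(453.0 -30.0) ray(452.6 -42.4 R34.8)
side yellow [268. 287.] 1032 z64.8 depth-top(587.9 244.0 R24.1) mean(586.3 244.9) ray(580.0 275.9 R54.6)
side blue [269. 229.] 306 z62.6 depth-top(612.9 86.2 R23.3) mean(613.7 86.8) ray(611.1 101.3 R34.5)
side blue [320. 337.] 1225 z10.1 depth-top(454.6 352.5 R46.1) mean(455.2 348.3) ray(454.8 351.5 R45.2)
side black [348. 161.] 125 z62.4 depth-top(441.0 -201.3 R21.5) mean(440.5 -201.0) ray(440.7 -196.0 R23.8)
side black [332. 281.] 849 z9.1 depth-top(443.6 198.2 R45.5) mean(444.6 194.9) ray(444.2 197.5 R43.7)
side cream [286. 185.] 267 z61.8 depth-top(598.9 -89.0 R23.1) mean(597.8 -87.4) ray(593.7 -67.5 R43.4)
```

In the tool's units: 200 mm / 250 = 0.8, 160 mm / 250 = 0.64.

```bash
python3 steer.py '{"increments": [[0, 0.16, 0, 0, 1], [0, 0.32, 0, 0, 1], [0, 0.48, 0, 0, 1], [0, 0.64, 0, 0, 1], [0, 0.8, 0, 0, 1]]}'
python3 steer.py '{"increments": [[0.004, 0.16, 0.02, 0, 1], [0.008, 0.3, 0.12, 0, 1], [0.008, 0.34, 0.22, 0, 1], [0.008, 0.34, 0.24, 0, 1], [0.008, 0.34, 0.24, 0, 1]]}'
```

```text
t: 8.32
eef_pos: [600.0, -158.2, 156.6]
tcp_rot: [3.141, -0.0, -0.001]
ft_force: [0.1, -0.0, -0.4]
opening: 1.001
grip_force: 0.0
t: 8.73
eef_pos: [601.2, -241.3, 94.6]
tcp_rot: [-3.14, 0.003, -0.003]
ft_force: [-0.1, 0.2, 0.1]
opening: 1.0
grip_force: 0.0
```

In the tool's units: 75 mm / 250 = 0.3, 72 mm / 250 = 0.288.

```bash
python3 steer.py '{"increments": [[0, 0, 0.06, 0, 1], [0, 0, 0.16, 0, 1], [0, 0, 0.248, 0, 1], [0, 0, 0.288, 0, 1], [0, 0, 0.3, 0, 1]]}'
python3 steer.py '{"increments": [[0, 0, 0, 0, 0.8], [0, 0, 0, 0, 0.4], [0, 0, 0, 0, 0], [0, 0, 0, 0, 0], [0, 0, 0, 0, 0]]}'
python3 steer.py '{"increments": [[0, 0, 0, 0, 0], [0, 0, 0, 0, 0], [0, 0, 0, 0, 0], [0, 0, 0, 0, 0], [0, 0, 0, 0, 0]]}'
```

```text
t: 9.15
eef_pos: [602.3, -240.0, 20.8]
tcp_rot: [-3.141, 0.001, 0.0]
ft_force: [0.3, 0.1, 0.2]
opening: 1.002
grip_force: 0.0
t: 9.57
eef_pos: [602.6, -241.5, 22.0]
tcp_rot: [3.141, -0.001, -0.001]
ft_force: [0.2, 0.3, -0.3]
opening: 0.707
grip_force: 0.0
t: 9.98
eef_pos: [602.4, -241.6, 21.4]
tcp_rot: [3.141, -0.0, -0.001]
ft_force: [-0.5, -2.0, 2.9]
opening: 0.499
grip_force: 30.0
```

In the tool's units: -90 mm / 250 = -0.36, -85 mm / 250 = -0.34.

```bash
python3 steer.py '{"increments": [[0, 0, -0.04, 0, 0], [0, 0, -0.14, 0, 0], [0, 0, -0.26, 0, 0], [0, 0, -0.34, 0, 0], [0, 0, -0.36, 0, 0]]}'
python3 steer.py '{"increments": [[-0.048, 0.036, 0, 0, 0], [-0.168, 0.116, 0, 0, 0], [-0.3, 0.208, 0, 0, 0], [-0.432, 0.3, 0, 0, 0], [-0.56, 0.388, 0, 0, 0]]}'
python3 steer.py '{"increments": [[-0.064, 0.048, 0, 0, 0], [-0.104, 0.072, 0, 0, 0], [-0.116, 0.08, 0, 0, 0], [-0.116, 0.08, 0, 0, 0], [-0.116, 0.08, 0, 0, 0]]}'
```

```text
t: 10.4
eef_pos: [603.3, -241.7, 115.0]
tcp_rot: [3.139, -0.004, -0.001]
ft_force: [0.1, -0.3, -1.2]
opening: 0.5
grip_force: 30.0
t: 10.82
eef_pos: [459.3, -338.4, 109.7]
tcp_rot: [-3.14, 0.002, -0.001]
ft_force: [0.0, -0.4, -0.7]
opening: 0.498
grip_force: 30.0
t: 11.23
eef_pos: [433.6, -357.6, 110.7]
tcp_rot: [-3.141, 0.0, -0.001]
ft_force: [0.5, -0.4, 0.2]
opening: 0.5
grip_force: 30.0
```

In the tool's units: 79 mm / 250 = 0.316, 73 mm / 250 = 0.292.

```bash
python3 steer.py '{"increments": [[0, 0.004, 0.06, 0, 0], [0, 0.004, 0.16, 0, 0], [0, 0.004, 0.24, 0, 0], [0, 0.004, 0.292, 0, 0], [0, 0.004, 0.316, 0, 0]]}'
python3 steer.py '{"increments": [[0, 0, 0.008, 0, 0], [0, 0, 0.016, 0, 0], [0, 0, 0.02, 0, 0], [0, 0, 0.024, 0, 0], [0, 0, 0.024, 0, 0]]}'
```

```text
t: 11.65
eef_pos: [433.6, -357.6, 30.1]
tcp_rot: [-3.14, 0.002, 0.001]
ft_force: [-1.0, -0.7, -1.3]
opening: 0.499
grip_force: 30.0
t: 12.07
eef_pos: [433.3, -359.3, 26.6]
tcp_rot: [3.141, -0.001, -0.001]
ft_force: [-0.6, 0.1, -0.5]
opening: 0.503
grip_force: 30.0
```

In the tool's units: 1.5 mm / 250 = 0.006, 1 mm / 250 = 0.004.

```bash
python3 steer.py '{"increments": [[0, 0, 0.002, 0, 0], [0, 0, 0.004, 0, 0], [0, 0, 0.006, 0, 0], [0, 0, 0.006, 0, 0], [0, 0, 0.006, 0, 0]]}'
```

```text
t: 12.48
eef_pos: [433.2, -359.3, 25.3]
tcp_rot: [3.141, -0.001, -0.001]
ft_force: [-1.8, 1.3, 6.5]
opening: 0.5
grip_force: 30.0
```

In the tool's units: -185 mm / 250 = -0.74, -148 mm / 250 = -0.592.

```bash
python3 steer.py '{"increments": [[0, 0, 0, 0, 0.55], [0, 0, 0, 0, 0.6], [0, 0, 0, 0, 0.8], [0, 0, 0, 0, 1], [0, 0, 0, 0, 1]]}'
python3 steer.py '{"increments": [[0, 0, 0, 0, 1], [0, 0, -0.02, 0, 1], [0, 0, -0.16, 0, 1], [0, 0, -0.32, 0, 1], [0, 0, -0.48, 0, 1]]}'
python3 steer.py '{"increments": [[0.06, -0.148, -0.06, 0, 1], [0.12, -0.296, -0.08, 0, 1], [0.18, -0.444, -0.08, 0, 1], [0.24, -0.592, -0.08, 0, 1], [0.3, -0.74, -0.08, 0, 1]]}'
python3 steer.py '{"increments": [[0.06, -0.148, 0, 0, 1], [0.12, -0.296, 0, 0, 1], [0.18, -0.444, 0, 0, 1], [0.24, -0.592, 0, 0, 1], [0.3, -0.74, 0, 0, 1]]}'
python3 - <<'E'
from h import *
for n in("side",): measure(n)
E
```

```text
t: 12.9
eef_pos: [433.1, -359.2, 24.6]
tcp_rot: [3.142, 0.0, -0.001]
ft_force: [0.2, 0.0, -0.7]
opening: 0.753
grip_force: 0.0
t: 13.32
eef_pos: [432.7, -358.7, 146.0]
tcp_rot: [-3.14, 0.001, -0.001]
ft_force: [0.5, -0.3, 0.0]
opening: 0.999
grip_force: 0.0
t: 13.73
eef_pos: [508.6, -172.5, 165.4]
tcp_rot: [3.141, -0.001, -0.002]
ft_force: [0.8, -0.8, 1.0]
opening: 1.004
grip_force: 0.0
t: 14.15
eef_pos: [583.9, 12.7, 165.1]
tcp_rot: [3.141, -0.0, -0.001]
ft_force: [1.1, -0.5, 0.6]
opening: 0.997
grip_force: 0.0
side red [353. 139.] 472 z65.5 depth-top(437.1 -358.1 R25.4) mean(435.2 -356.2) ray(435.5 -308.0 R73.1)
side red [339. 188.] 710 z97.3 depth-top(454.1 -58.1 R36.4) mean(453.6 -57.7) ray(451.4 -34.4 R57.4)
side red [338. 214.] 112 z15.5 depth-top(452.8 -46.1 R34.7) mean(452.0 -31.1) ray(452.7 -43.1 R34.8)
side yellow [268. 287.] 1028 z64.9 depth-top(585.6 243.3 R23.8) mean(586.2 244.9) ray(580.0 276.0 R54.6)
side blue [269. 229.] 305 z62.4 depth-top(613.6 86.3 R22.7) mean(614.0 87.4) ray(611.1 101.1 R34.5)
side blue [320. 337.] 1217 z10.2 depth-top(455.2 352.4 R45.9) mean(454.9 348.4) ray(454.9 351.3 R45.1)
side black [348. 161.] 125 z63.2 depth-top(439.0 -202.3 R22.9) mean(440.3 -201.2) ray(441.8 -195.0 R23.8)
side black [332. 281.] 846 z8.9 depth-top(442.7 197.7 R45.3) mean(445.5 195.0) ray(444.2 197.3 R43.7)
side cream [288. 186.] 199 z62.0 depth-top(595.2 -89.3 R23.9) mean(591.4 -91.2) ray(592.6 -69.3 R41.4)
```

In the tool's units: 75 mm / 250 = 0.3, -74 mm / 250 = -0.296.

```bash
python3 steer.py '{"increments": [[0.056, -0.144, 0.04, 0, 1], [0.104, -0.264, 0.14, 0, 1], [0.116, -0.296, 0.26, 0, 1], [0.116, -0.296, 0.3, 0, 1], [0.116, -0.296, 0.3, 0, 1]]}'
```

```text
t: 14.62
eef_pos: [611.1, 84.7, 87.3]
tcp_rot: [3.141, 0.005, -0.0]
ft_force: [0.1, -0.5, 1.0]
opening: 0.998
grip_force: 0.0
```

In the tool's units: 69 mm / 250 = 0.276, 66 mm / 250 = 0.264.

```bash
python3 steer.py '{"increments": [[0, 0, 0.048, 0, 1], [0, 0, 0.14, 0, 1], [0, 0, 0.22, 0, 1], [0, 0, 0.264, 0, 1], [0, 0, 0.276, 0, 1]]}'
python3 steer.py '{"increments": [[0, 0, 0, 0, 0.8], [0, 0, 0, 0, 0.4], [0, 0, 0, 0, 0], [0, 0, 0, 0, 0], [0, 0, 0, 0, 0]]}'
python3 steer.py '{"increments": [[0, 0, 0, 0, 0], [0, 0, 0, 0, 0], [0, 0, 0, 0, 0], [0, 0, 0, 0, 0], [0, 0, 0, 0, 0]]}'
```

```text
t: 15.03
eef_pos: [612.2, 83.5, 19.8]
tcp_rot: [3.141, 0.001, -0.003]
ft_force: [0.3, -0.4, 0.5]
opening: 1.0
grip_force: 0.0
t: 15.45
eef_pos: [613.0, 84.7, 21.4]
tcp_rot: [3.142, -0.001, -0.001]
ft_force: [-0.4, 1.0, -0.5]
opening: 0.704
grip_force: 0.0
t: 15.87
eef_pos: [612.7, 84.7, 20.8]
tcp_rot: [3.142, -0.0, -0.001]
ft_force: [-0.7, 0.9, 2.2]
opening: 0.502
grip_force: 30.0
```

In the tool's units: -100 mm / 250 = -0.4, -95 mm / 250 = -0.38.

```bash
python3 steer.py '{"increments": [[0, 0, -0.04, 0, 0], [0, 0, -0.152, 0, 0], [0, 0, -0.288, 0, 0], [0, 0, -0.38, 0, 0], [0, 0, -0.4, 0, 0]]}'
python3 steer.py '{"increments": [[-0.028, -0.048, 0, 0, 0], [-0.096, -0.164, 0, 0, 0], [-0.168, -0.288, 0, 0, 0], [-0.24, -0.408, 0, 0, 0], [-0.312, -0.528, 0, 0, 0]]}'
python3 steer.py '{"increments": [[-0.072, -0.12, 0, 0, 0], [-0.144, -0.244, 0, 0, 0], [-0.216, -0.368, 0, 0, 0], [-0.272, -0.464, 0, 0, 0], [-0.3, -0.512, 0, 0, 0]]}'
python3 steer.py '{"increments": [[-0.016, -0.024, 0, 0, 0], [-0.02, -0.032, 0, 0, 0], [-0.02, -0.032, 0, 0, 0], [-0.02, -0.032, 0, 0, 0], [-0.02, -0.032, 0, 0, 0]]}'
```

```text
t: 16.28
eef_pos: [614.1, 84.7, 125.2]
tcp_rot: [-3.141, -0.006, -0.001]
ft_force: [0.9, 0.2, -1.4]
opening: 0.5
grip_force: 30.0
t: 16.7
eef_pos: [532.6, 218.1, 119.3]
tcp_rot: [3.141, 0.002, -0.002]
ft_force: [0.8, -0.2, -1.2]
opening: 0.499
grip_force: 30.0
t: 17.12
eef_pos: [456.9, 347.2, 119.4]
tcp_rot: [3.141, 0.002, 0.001]
ft_force: [0.2, 1.0, -1.8]
opening: 0.502
grip_force: 30.0
t: 17.53
eef_pos: [455.6, 351.8, 120.5]
tcp_rot: [3.141, 0.0, -0.003]
ft_force: [-0.1, 0.5, -0.4]
opening: 0.502
grip_force: 30.0
```

In the tool's units: 89 mm / 250 = 0.356, 83 mm / 250 = 0.332.

```bash
python3 steer.py '{"increments": [[-0.004, -0.004, 0.06, 0, 0], [-0.004, -0.004, 0.18, 0, 0], [-0.004, -0.004, 0.28, 0, 0], [-0.004, -0.004, 0.332, 0, 0], [-0.004, -0.004, 0.356, 0, 0]]}'
python3 steer.py '{"increments": [[0, 0, 0.008, 0, 0], [0, 0, 0.016, 0, 0], [0, 0, 0.02, 0, 0], [0, 0, 0.024, 0, 0], [0, 0, 0.024, 0, 0]]}'
```

```text
t: 17.95
eef_pos: [453.8, 352.5, 29.5]
tcp_rot: [3.14, 0.002, -0.003]
ft_force: [0.8, 0.0, -1.0]
opening: 0.499
grip_force: 30.0
t: 18.37
eef_pos: [454.2, 354.0, 26.2]
tcp_rot: [-3.141, -0.001, -0.001]
ft_force: [0.4, -0.5, -0.6]
opening: 0.499
grip_force: 30.0
```

In the tool's units: 1.5 mm / 250 = 0.006, 1 mm / 250 = 0.004.

```bash
python3 steer.py '{"increments": [[0, 0, 0.002, 0, 0], [0, 0, 0.004, 0, 0], [0, 0, 0.006, 0, 0], [0, 0, 0.006, 0, 0], [0, 0, 0.006, 0, 0]]}'
```

```text
t: 18.78
eef_pos: [454.1, 353.9, 24.7]
tcp_rot: [-3.141, -0.001, -0.001]
ft_force: [-1.1, -1.4, 5.3]
opening: 0.503
grip_force: 30.0
```

In the tool's units: 200 mm / 250 = 0.8, 195 mm / 250 = 0.78.

```bash
python3 steer.py '{"increments": [[0, 0, 0, 0, 0.55], [0, 0, 0, 0, 0.6], [0, 0, 0, 0, 0.8], [0, 0, 0, 0, 1], [0, 0, 0, 0, 1]]}'
python3 steer.py '{"increments": [[0, 0, 0, 0, 1], [0, 0, -0.02, 0, 1], [0, 0, -0.16, 0, 1], [0, 0, -0.32, 0, 1], [0, 0, -0.48, 0, 1]]}'
python3 steer.py '{"increments": [[0, 0.148, -0.06, 0, 1], [0, 0.3, -0.08, 0, 1], [0, 0.46, -0.08, 0, 1], [0, 0.62, -0.08, 0, 1], [0, 0.78, -0.08, 0, 1]]}'
python3 steer.py '{"increments": [[-0.012, 0.16, 0, 0, 1], [-0.024, 0.32, 0, 0, 1], [-0.036, 0.48, 0, 0, 1], [-0.048, 0.64, 0, 0, 1], [-0.06, 0.8, 0, 0, 1]]}'
python3 - <<'E'
from h import *
for n in("side",): measure(n)
E
```

```text
t: 19.2
eef_pos: [454.0, 353.8, 24.0]
tcp_rot: [3.141, 0.0, -0.001]
ft_force: [-0.0, -0.6, 0.0]
opening: 0.753
grip_force: 0.0
t: 19.62
eef_pos: [453.4, 353.5, 145.4]
tcp_rot: [3.141, 0.002, -0.001]
ft_force: [1.0, -0.0, 0.2]
opening: 0.994
grip_force: 0.0
t: 20.03
eef_pos: [453.3, 157.3, 164.8]
tcp_rot: [-3.142, -0.001, -0.001]
ft_force: [0.6, -0.0, 1.2]
opening: 1.0
grip_force: 0.0
t: 20.45
eef_pos: [437.9, -42.9, 164.6]
tcp_rot: [3.141, -0.001, -0.001]
ft_force: [2.0, 0.3, 0.2]
opening: 0.998
grip_force: 0.0
side red [339. 189.] 680 z97.0 depth-top(454.5 -59.5 R36.0) mean(454.3 -55.8) ray(454.0 -34.4 R57.1)
side red [338. 214.] 110 z16.6 depth-top(451.4 -45.6 R33.4) mean(451.1 -29.1) ray(452.6 -41.8 R34.8)
side yellow [268. 287.] 1031 z64.8 depth-top(586.1 243.0 R23.2) mean(586.4 245.0) ray(580.0 276.0 R54.6)
side blue [320. 335.] 1137 z64.6 depth-top(454.9 353.7 R23.3) mean(455.4 355.3) ray(454.0 381.6 R48.4)
side black [332. 281.] 842 z9.0 depth-top(445.2 197.9 R44.8) mean(443.6 194.8) ray(444.2 197.4 R43.7)
side cream [285. 184.] 299 z62.2 depth-top(600.8 -89.8 R23.8) mean(600.8 -89.4) ray(599.9 -70.0 R40.8)
```

In the tool's units: 159 mm / 250 = 0.636, 150 mm / 250 = 0.6.

```bash
python3 steer.py '{"increments": [[0.004, 0.16, 0, 0, 1], [0.004, 0.32, 0, 0, 1], [0.004, 0.48, 0, 0, 1], [0.004, 0.6, 0.06, 0, 1], [0.004, 0.636, 0.14, 0, 1]]}'
python3 steer.py '{"increments": [[0, 0, 0.08, 0, 1], [0, 0, 0.14, 0, 1], [0, 0, 0.16, 0, 1], [0, 0, 0.16, 0, 1], [0, 0, 0.16, 0, 1]]}'
```

```text
t: 20.92
eef_pos: [440.1, -204.4, 130.1]
tcp_rot: [3.139, -0.004, -0.004]
ft_force: [0.4, 0.7, 0.2]
opening: 0.999
grip_force: 0.0
t: 21.33
eef_pos: [439.5, -200.1, 89.7]
tcp_rot: [3.141, -0.0, -0.001]
ft_force: [0.4, 0.1, -0.5]
opening: 1.001
grip_force: 0.0
```

In the tool's units: 69 mm / 250 = 0.276, 66 mm / 250 = 0.264.

```bash
python3 steer.py '{"increments": [[0, 0, 0.048, 0, 1], [0, 0, 0.14, 0, 1], [0, 0, 0.22, 0, 1], [0, 0, 0.264, 0, 1], [0, 0, 0.276, 0, 1]]}'
python3 steer.py '{"increments": [[0, 0, 0, 0, 0.8], [0, 0, 0, 0, 0.4], [0, 0, 0, 0, 0], [0, 0, 0, 0, 0], [0, 0, 0, 0, 0]]}'
python3 steer.py '{"increments": [[0, 0, 0, 0, 0], [0, 0, 0, 0, 0], [0, 0, 0, 0, 0], [0, 0, 0, 0, 0], [0, 0, 0, 0, 0]]}'
```

```text
t: 21.75
eef_pos: [439.3, -199.9, 19.7]
tcp_rot: [-3.141, 0.001, -0.001]
ft_force: [-0.9, 0.3, -0.3]
opening: 1.0
grip_force: 0.0
t: 22.17
eef_pos: [439.6, -200.3, 20.8]
tcp_rot: [3.141, -0.001, -0.001]
ft_force: [-0.5, 0.0, 0.3]
opening: 0.712
grip_force: 0.0
t: 22.58
eef_pos: [439.6, -200.5, 20.4]
tcp_rot: [3.141, -0.001, -0.001]
ft_force: [0.1, -2.9, 6.8]
opening: 0.499
grip_force: 30.0
```

In the tool's units: -150 mm / 250 = -0.6, -125 mm / 250 = -0.5.

```bash
python3 steer.py '{"increments": [[0, 0, -0.04, 0, 0], [0, 0, -0.18, 0, 0], [0, 0, -0.34, 0, 0], [0, 0, -0.5, 0, 0], [0, 0, -0.6, 0, 0]]}'
python3 steer.py '{"increments": [[0, -0.06, 0, 0, 0], [0, -0.192, 0, 0, 0], [0, -0.332, 0, 0, 0], [0, -0.472, 0, 0, 0], [0, -0.6, 0, 0, 0]]}'
python3 steer.py '{"increments": [[0.004, -0.14, 0, 0, 0], [0.008, -0.28, 0, 0, 0], [0.012, -0.42, 0, 0, 0], [0.016, -0.56, 0, 0, 0], [0.016, -0.7, 0, 0, 0]]}'
python3 steer.py '{"increments": [[0, -0.14, 0, 0, 0], [0, -0.24, 0, 0, 0], [0, -0.284, 0, 0, 0], [0, -0.296, 0.04, 0, 0], [0, -0.296, 0.1, 0, 0]]}'
python3 steer.py '{"increments": [[0, 0, 0.08, 0, 0], [0, 0, 0.14, 0, 0], [0, 0, 0.16, 0, 0], [0, 0, 0.16, 0, 0], [0, 0, 0.16, 0, 0]]}'
```

```text
t: 23.0
eef_pos: [439.3, -199.9, 173.9]
tcp_rot: [3.141, -0.002, -0.001]
ft_force: [0.3, -0.5, -1.6]
opening: 0.5
grip_force: 30.0
t: 23.42
eef_pos: [438.4, -48.3, 170.5]
tcp_rot: [-3.141, 0.001, -0.002]
ft_force: [1.3, -1.0, -2.2]
opening: 0.502
grip_force: 30.0
t: 23.83
eef_pos: [442.8, 126.7, 170.5]
tcp_rot: [3.142, 0.001, -0.001]
ft_force: [0.7, -0.4, -2.8]
opening: 0.498
grip_force: 30.0
t: 24.25
eef_pos: [443.8, 199.1, 145.3]
tcp_rot: [-3.141, -0.002, 0.0]
ft_force: [0.4, 0.1, -2.1]
opening: 0.502
grip_force: 30.0
t: 24.67
eef_pos: [443.8, 198.2, 105.2]
tcp_rot: [3.141, 0.001, -0.002]
ft_force: [-0.8, 0.1, -1.9]
opening: 0.5
grip_force: 30.0
```

In the tool's units: 74 mm / 250 = 0.296, 70 mm / 250 = 0.28.

```bash
python3 steer.py '{"increments": [[0, 0, 0.06, 0, 0], [0, 0, 0.16, 0, 0], [0, 0, 0.24, 0, 0], [0, 0, 0.28, 0, 0], [0, 0, 0.296, 0, 0]]}'
python3 steer.py '{"increments": [[0, 0, 0.008, 0, 0], [0, 0, 0.016, 0, 0], [0, 0, 0.02, 0, 0], [0, 0, 0.024, 0, 0], [0, 0, 0.024, 0, 0]]}'
```

```text
t: 25.08
eef_pos: [443.7, 198.6, 30.5]
tcp_rot: [3.141, 0.001, -0.001]
ft_force: [-0.1, 1.5, -1.5]
opening: 0.496
grip_force: 30.0
t: 25.5
eef_pos: [444.0, 198.9, 25.5]
tcp_rot: [-3.141, -0.001, -0.001]
ft_force: [0.2, 0.0, -1.6]
opening: 0.501
grip_force: 30.0
```

In the tool's units: 1.5 mm / 250 = 0.006, 1 mm / 250 = 0.004.

```bash
python3 steer.py '{"increments": [[0, 0, 0.002, 0, 0], [0, 0, 0.004, 0, 0], [0, 0, 0.006, 0, 0], [0, 0, 0.006, 0, 0], [0, 0, 0.006, 0, 0]]}'
```

```text
t: 25.92
eef_pos: [443.9, 198.9, 24.4]
tcp_rot: [-3.141, -0.001, -0.001]
ft_force: [-1.9, -1.0, 11.2]
opening: 0.499
grip_force: 30.0
```

In the tool's units: -0.5 mm / 250 = -0.002.

```bash
python3 steer.py '{"increments": [[0, 0, -0.002, 0, 0.55], [0, 0, -0.002, 0, 0.6], [0, 0, -0.002, 0, 0.8], [0, 0, -0.002, 0, 1], [0, 0, -0.002, 0, 1]]}'
python3 steer.py '{"increments": [[0, 0, 0, 0, 1], [0, 0, -0.02, 0, 1], [0, 0, -0.16, 0, 1], [0, 0, -0.32, 0, 1], [0, 0, -0.48, 0, 1]]}'
python3 steer.py '{"increments": [[0, 0.14, -0.08, 0, 1], [0, 0.28, -0.16, 0, 1], [0, 0.44, -0.2, 0, 1], [0, 0.5, -0.2, 0, 1], [0, 0.5, -0.2, 0, 1]]}'
python3 - <<'E'
from h import *
for n in("side","top"):
    measure(n); p,_=env.read_camera(n); cv2.imwrite(f"pics/{n}F.png",p[:,:,::-1])
E
```

```text
t: 26.33
eef_pos: [443.8, 198.8, 24.0]
tcp_rot: [3.141, 0.0, -0.001]
ft_force: [0.3, 0.2, -0.1]
opening: 0.757
grip_force: 0.0
t: 26.75
eef_pos: [443.1, 198.6, 145.5]
tcp_rot: [3.141, 0.002, -0.001]
ft_force: [0.4, -0.1, -0.1]
opening: 0.994
grip_force: 0.0
t: 27.17
eef_pos: [443.7, 71.4, 195.2]
tcp_rot: [3.141, -0.002, -0.004]
ft_force: [0.5, -0.5, -0.7]
opening: 0.998
grip_force: 0.0
side red [362. 145.] 83 z13.2 depth-top(412.1 -356.5 R37.6) mean(402.5 -358.4) ray(410.4 -353.4 R38.6)
side red [339. 192.] 354 z96.8 depth-top(454.6 -55.3 R35.6) mean(455.6 -48.3) ray(454.4 -25.9 R48.7)
side red [338. 214.] 110 z16.2 depth-top(453.1 -48.9 R34.8) mean(455.2 -30.6) ray(452.6 -42.3 R34.8)
side yellow [268. 287.] 1035 z64.8 depth-top(586.3 243.7 R23.5) mean(586.1 244.7) ray(580.0 275.9 R54.6)
side blue [320. 335.] 1133 z65.0 depth-top(455.6 354.5 R22.5) mean(455.5 355.4) ray(454.0 381.9 R48.4)
side black [332. 279.] 729 z65.2 depth-top(444.7 201.6 R21.7) mean(444.9 202.2) ray(441.2 233.2 R51.6)
side cream [286. 184.] 301 z62.4 depth-top(599.4 -89.9 R23.7) mean(600.5 -89.4) ray(596.9 -70.3 R43.4)
top red [348. 233.] 820 z96.8 depth-top(452.1 -58.4 R35.3) mean(452.5 -58.2) ray(452.0 -58.3 R35.4)
top red [475. 243.] 1096 z63.8 depth-top(434.0 -356.2 R22.3) mean(434.0 -356.5) ray(434.6 -342.6 R43.2)
top yellow [222. 175.] 1072 z64.2 depth-top(586.7 244.9 R22.5) mean(586.1 244.7) ray(578.4 233.0 R43.8)
top blue [175. 229.] 1009 z64.7 depth-top(455.6 355.4 R22.5) mean(455.3 354.8) ray(453.5 336.2 R42.8)
top cream [362. 170.] 356 z61.2 depth-top(600.2 -88.9 R22.4) mean(599.4 -88.9) ray(597.6 -87.5 R25.3)
```

View pics/sideF.png

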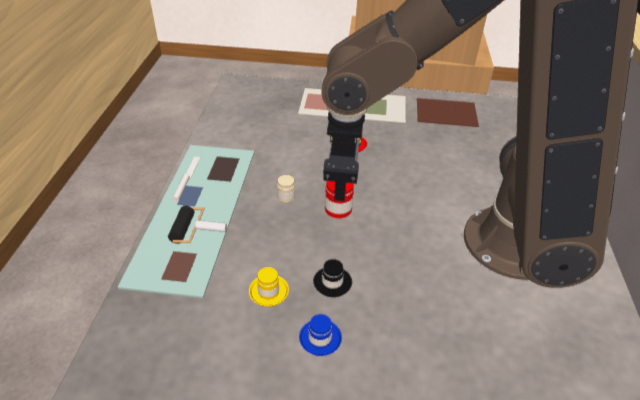

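The side view shows the yellow (268,287), black (332,278) and blue (320,335) jars upright in their own saucers. The red jar is partly hidden by the arm, but the top view confirms it at (475,243), z 64 mm. The extender and stock jar have not moved, and the gripper is clear of everything.

```bash
python3 -c "
from cell import env
print(env.job_done())"
```

```text
the job is handed in; nothing more can be done
None
```

I placed all four jars upright in their own saucers in the order yellow, red, blue, black, left the extender and stock jars where they were, and handed the job in at about 27 s; no verdict was shown.

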